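# Re-set the ratchet lever and clamp the filter cassette

## Task

The lever of the small cassette press has come round almost to its left-hand stop pin before the filter cassette is clamped. Lift the lever off its serrations, swing it back to the other side, let it drop into the serrations again and turn it clockwise until the cassette is held firm: tight at about 0.65 newton metres on the lever (10 N at the middle of its grip), going back for another bite if the lever reaches its stop first. Never crush the cassette by overtightening, never wind the press back open, leave the lever seated and do not push the things standing around.

Things in the scene. Friction and masses are not known exactly. Their poses are not given: they have to be found in the camera images.
- press_axis (a point): On the upright axis of the press, 136 mm above the worktop (mid-height of the lever's grip when down). The fixed press: base plate 120 x 130 mm, two 16 mm columns 47 mm either side, aluminium bridge plate 74 (front to back) x 126 mm, top at 106 mm. Axes of the press: -x its front, where the lever sticks out, z up. Two 6 mm stop pins stand 33 mm from the axis, tops at 134 mm
- lever_grip (a point): Middle of the grip of the red lever on a black hub: a straight bar 50 mm long (radially), 14 mm wide, 18 mm high; this point is 66 mm from the press axis. Local -x points outward along the lever, z up. Fingers fit on both sides of it and may reach 22 mm below this point, still clear of the bridge plate. The hub on the axis is 41 mm across, top at 142 mm
- lever (a joint): Direction of the lever, rad: 0 = straight to the press's front (-x), growing clockwise seen from above (tightening). Stop pins end its travel at 0.5 (tight side) and -0.9 (back side). It starts near 0.39. At angle a the lever points along (-cos a, sin a) in the axes of the press. Loose and lifted it stays where it is left
- lever_lift (a joint): Lift of the lever, m: 0 = seated, 0.014 = upper end. A spring pulls it down with 4 to 6 N. Above 0.0065 it is clear and swings without turning the spindle; lower, it turns the spindle both ways. 16 round-tipped serrations: it seats every 0.3927 rad relative to the spindle, with 0.04 rad play either way; let down between seats it stays up on the tips until turned a little
- spindle (a joint): Angle of the spindle under the lever, rad, from 0, growing clockwise seen from above (tightening); each rad drives ram and foot 6 mm down. Turning, its thread drags with 0.4 Nm (6 N at the grip) and stays where left; at rest a push eases by a third or more. Once the foot bears, torque climbs 1.7 Nm per rad (4 N per 10 mm at the grip): 0.65 Nm is right, under 0.52 loose, over 0.93 crushes
- foot: White cup-shaped foot of the ram, 30 mm across, on the press axis under the bridge plate; origin at the centre of its underside. It meets the cassette somewhere between spindle angles 0.4 and 1.3 rad, as the height of the nest differs each time by more than can be measured: feel for it. One or two bites of the lever are needed
- nest: Black round nest, 52 mm across, on the press axis under the foot, with a clear filter cassette (blue band, red plug, 40 mm across, 38 mm high) set in it; it carries the cassette and takes the clamping force. Origin at the centre of its underside
- spare_cassette: White filter cassette with a red band and a blue plug, 40 mm across, 38 mm high, standing loose beside the press: leave it; origin under its centre
- timer: Black stopwatch, 61 x 54 x 16 mm, lying beside the press: leave it; origin under its centre
- fitting: White tube coupler, 28 mm across, 46 mm high, standing loose behind the press: leave it; origin under its centre

How it is judged (in metres and radians):
On the way, in this order (a step that is already met when the one before it is completed fails the run):
1. the lever is lifted clear of its serrations (over 6.5 mm) on the tight side (value of joint lever_lift above 0.0065 m and value of joint lever above 0.2 rad), for 0.05 s.
2. the lever is swung back past the middle while lifted (value of joint lever_lift above 0.005 m and value of joint lever below -0.15 rad), for 0.05 s.
3. the lever is seated in the serrations again (less than 2.5 mm up) on the back side (value of joint lever_lift below 0.0025 m and value of joint lever below 0 rad), for 0.1 s.
At the end, for the whole second after the job is handed in: The foot presses on the cassette in its nest with 20 to 90 N and keeps doing so, the lever is down in its serrations (less than 2.5 mm up), nothing turns any more (contact force between foot and nest between 20 and 90 N and value of joint lever_lift below 0.0025 m and velocity of joint spindle below 0.05 rad/s); the robot touches nothing.
It fails at once if the cassette is crushed (foot force over 90 N) (contact force between foot and nest above 90 N).
It fails at once if the press is wound back open (spindle below -0.12 rad) (value of joint spindle below -0.12 rad).
It fails at once if the spare cassette, the stopwatch or the coupler is pushed over 15 mm (distance of any of spare_cassette, timer, fitting from where it was at the start of the episode above 0.015 m).
It also fails if it takes over 72 s, if anything falls off the work surface, if the arm or the gripper's body presses on something with over 40 N, if the wrist force passes 120 N, or if a joint passes its speed limit or range.

## Robot

A 6-joint arm with a two-finger parallel gripper is mounted at the origin on a cart in front of the work surface, level with it; the furniture and walls round the work are solid. World frame = base frame: x ahead of the robot, y to its left, z up, the work surface at z = 0. Lengths are in m, angles in degrees, forces in N, time in s.
With the tool pointing down it reaches from about 0.375 to 0.9 m from the base axis. Payload 3.1 kg.
Tool frame: the origin (TCP) lies between the finger pads; the fingertips stand 19 mm ahead of it and the grasp point (between the pads) is the TCP; z points along the fingers, x is the direction in which the jaws open and shut, and the axes are right-handed (so a half turn about z gives the same grasp; the last joint's range is limited). The gripper opens to 87 mm and grips with 3 to 60 N. Pads are 19 mm wide; open, the fingers measure 117 mm over their backs; the gripper's body (75 mm by 190 mm) begins 51 mm behind the grasp point.
Start: joints at [-74.399, 30.224, 82.088, -0, 67.689, -10.227], TCP at [0.272, -0.563, 0.242] pointing down, gripper open.
Joint ranges: [-176.69, 176.69], [-43.24, 126.21], [12.49, 139.97], [-82, 262], [0, 151.66], [-163.58, 163.58]. Speed limits (degrees/s): [159.86, 159.86, 180, 180, 180, 180].

## Interface

Orientations are given as a 3x3 rotation matrix whose columns are the frame's x, y, z axes.
In Python, from rig import read_state, capture, camera_info, hand_in, spot_in, silhouettes gives the robot as it stands.
- The arm moves only by the shell command python3 -m jog 'ROWS'. ROWS is text: rows parted by semicolons, each of 7 numbers parted by spaces: the shift along the tool's x, y, z in m, then the turn, a rotation vector about the tool's x, y, z in degrees, then the opening, from 0 (shut) to 1 (fully open). A call has 1 to 8 rows; each row is the pose to reach, as a shift and turn from the pose commanded when the call began, along the tool's axes at that moment; what a row does not reach only later rows make up. A row lasts 1/8 s, in which the tool goes at most 62.5 mm and 10.7 degrees, less where a joint would pass 70% of its speed; a pose out of reach is approached as far as the arm can. A call with a gripper value outside its range is refused whole. The fingers move at their own pace and stop on an object; the grip force is fixed at half the most. Time passes only in rows, so rows that repeat a pose let the fingers close. It gives the time, the measured TCP pose, the force and the opening at its end, in the units of the state.
- read_state(): the state, without advancing time (a new reading comes with each control period).
- capture(name): name is "side" or "top"; returns (picture, depth): 384x512x3 uint8, red, green, blue; 384x512 float32, m along the optical axis (not along the pixel's ray), 0 where there is no reading.
- camera_info(name): a dict with "vfov" (degrees; the focal length in pixels is half the picture's height over the tangent of half this angle, whatever the lens; pixels are square), "cx", "cy" (the principal point, pixels), "R" (3x3) and "t" (3): a world point X has camera coordinates R X + t. Camera axes: x right, y down, z forward; pixel columns grow to the right and rows downward; lengths in m; the calibration is good to about 2 mm. A picture is of the moment at which its call begins. camera_info takes no time and is no camera call.
- hand_in(): hands the job in, once; it reports no verdict.
Trained networks look in the newest picture that a camera, given by its name, has taken for a name from the list of things; names that differ only in an ending like _2 or _b are one class to them, and where a whole thing is asked for, a point or a joint stands for the part that bears it (a point fixed in the world has none). Each returns a list of dicts, best first, with "score" (0 to 1); they miss things now and then, are a little off and sometimes report something else, mostly with a low value. They report only what shows in the picture. A call takes as long as a camera call.
- spot_in(label, camera): "centre" ([x, y, z] in m, in world coordinates, good to about 4 mm: the middle of the surface that is visible of it).
- silhouettes(label, camera): "region" (384x512 bool, what is visible of it).
The state is a dict: "time_s": time; "joint_positions": joint angles; "qvel": joint speeds; "tau": joint torques, N m; "position": TCP position; "tcp_rot": TCP orientation; "force": force on the tool from outside, world axes, zero at the start; "moment": the same for the moment, N m; "opening": opening from 0.0 (shut) to 1.0 (fully open).
Only numpy, scipy, OpenCV 4.12 (cv2) and the standard library are available. Lean on these libraries where they do the work, as an engineer would, in place of code of your own. Each camera call takes 0.05 s, during which the arm holds its last target.

## Working session

There is one attempt and no reset: what is moved stays moved. The work goes in short steps, Python scripts to look and compute and a shell command to move; the robot and the scene stay as the last step left them, time stands still between calls to the robot, and variables do not carry over. Pictures are saved under pics/ and viewed, and the job is handed in when it is done.

```bash
mkdir -p pics; ls; python3 - <<'E'
from rig import *
import cv2, numpy as np
s=read_state(); print({k:np.round(v,3).tolist() for k,v in s.items()})
for n in ("side","top"):
    p,d=capture(n); cv2.imwrite(f"pics/{n}0.png",cv2.cvtColor(p,cv2.COLOR_RGB2BGR)); np.save(f"pics/{n}0.npy",d)
    print(n,camera_info(n))
    for l in ("press_axis","lever_grip","lever","foot","nest","spare_cassette","timer","fitting"):
        try:
            r=spot_in(l,n); print(l,[(np.round(x["centre"],4).tolist(),round(x["score"],2)) for x in r[:2]])
        except Exception as e: print(l,e)
E
```

```text
pics
{'time_s': 0.0, 'joint_positions': [-74.399, 30.28, 82.157, -0.001, 67.687, -10.227], 'qvel': [-0.049, -0.041, 0.017, 0.076, 0.027, -0.012], 'tau': [0.001, -44.004, -17.659, 0.063, 0.058, -0.0], 'position': [0.272, -0.562, 0.241], 'tcp_rot': [[0.436, -0.9, -0.001], [-0.9, -0.436, 0.002], [-0.002, -0.0, -1.0]], 'force': [-0.545, -0.122, 0.657], 'moment': [-0.015, -0.028, -0.05], 'opening': 1.001}
side {'vfov': 42.829536969939284, 'cx': 262.92437478329157, 'cy': 189.52076577141563, 'R': array([[-0.90732309, -0.4203446 , -0.00867311],
       [-0.19599445,  0.44112861, -0.87578064],
       [ 0.37195562, -0.79291611, -0.48263138]]), 't': array([0.57996429, 0.20215205, 0.89488093])}
press_axis [([0.5839, -0.02, 0.0326], 0.88)]
lever_grip [([0.5747, -0.0235, 0.1395], 0.81), ([0.6792, -0.0094, 0.0221], 0.65)]
lever []
foot []
nest [([0.5833, -0.0335, 0.0336], 0.6)]
spare_cassette [([0.5908, -0.1622, 0.015], 0.59)]
timer [([0.5989, 0.097, 0.0179], 0.86)]
fitting [([0.5887, -0.0321, 0.1156], 0.57)]
top {'vfov': 47.6924868348474, 'cx': 260.69693425831423, 'cy': 183.98733178757368, 'R': array([[-0.02989183, -0.99953956, -0.00521044],
       [-0.99834581,  0.03011145, -0.04897896],
       [ 0.0491133 ,  0.00373775, -0.99878622]]), 't': array([0.07919797, 0.63181878, 0.94032541])}
press_axis [([0.5916, -0.0405, 0.1091], 0.85)]
lever_grip [([0.5776, -0.0336, 0.1383], 0.95)]
lever [([0.5797, -0.0345, 0.1363], 0.86)]
foot []
nest []
spare_cassette [([0.5977, -0.1753, 0.0252], 0.77)]
timer []
fitting [([0.6814, -0.0192, 0.023], 0.44)]
```

View pics/side0.png

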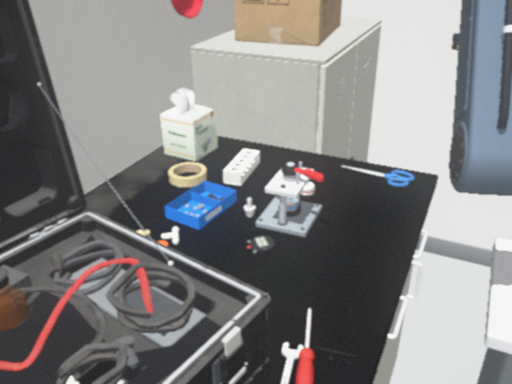

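View pics/top0.png

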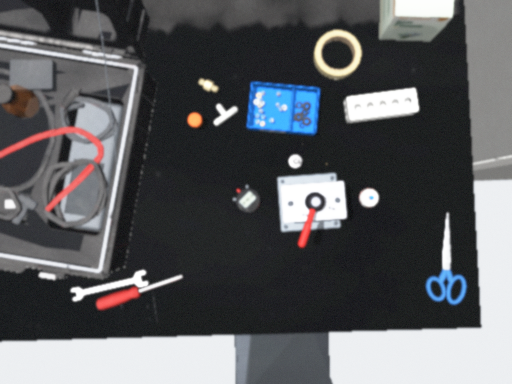

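```bash
cat > h.py <<'E'
import numpy as np
from rig import *
def cloud(n,d):
    c=camera_info(n);f=192/np.tan(np.radians(c["vfov"]/2))
    v,u=np.mgrid[:384,:512]
    P=np.stack([(u-c["cx"])/f*d,(v-c["cy"])/f*d,d],-1)
    return (P-c["t"])@c["R"]   # R^T (P-t)
E
python3 - <<'E'
from h import *
import cv2
for n in ("top","side"):
    p,d=capture(n); W=cloud(n,d)
    hsv=cv2.cvtColor(p,cv2.COLOR_RGB2HSV)
    red=((hsv[...,0]<8)|(hsv[...,0]>172))&(hsv[...,1]>130)&(hsv[...,2]>60)
    m=red&(d>0)&(W[...,2]>.115)&(W[...,2]<.16)
    Q=W[m]; print(n,m.sum(),Q.mean(0),Q.min(0),Q.max(0))
    top=Q[Q[:,2]>np.percentile(Q[:,2],50)-.004][:,:2]; r=cv2.minAreaRect((top*1000).astype(np.float32)); print(r)
    m2=(d>0)&(abs(W[...,2]-.106)<.006)&(W[...,0]>.4)&(W[...,0]<.8)&(abs(W[...,1])<.2)
    B=W[m2]; print("bridge",len(B),cv2.minAreaRect((B[:,:2]*1000).astype(np.float32)),B[:,2].mean())
    for z in (.142,.15):pass
    m3=(d>0)&(abs(W[...,2]-.142)<.004)&~red&(W[...,0]>.4)&(W[...,0]<.8)&(abs(W[...,1])<.2)
    H=W[m3]; print("hub",len(H),cv2.minAreaRect((H[:,:2]*1000).astype(np.float32)))
E
```

```text
top 1175 [0.66261017 0.35256245 0.13183747] [ 0.50757231 -0.04345665  0.11851034] [0.75317788 0.57177003 0.14805272]
((635.3408203125, 237.87034606933594), (574.9793090820312, 167.81472778320312), 80.30937957763672)
bridge 1894 ((592.641845703125, -43.30291748046875), (73.9232177734375, 126.09386444091797), 2.3934266567230225) 0.10580429063704945
hub 139 ((570.3616333007812, -38.999332427978516), (29.034818649291992, 70.58975982666016), 76.08641052246094)
side 1546 [0.6832955  0.4315784  0.12797245] [ 0.50798296 -0.04324592  0.1150519 ] [0.75037423 0.61174607 0.14660123]
((639.8135986328125, 272.15185546875), (642.7672729492188, 163.5378875732422), 80.14588165283203)
bridge 615 ((592.9923095703125, -42.297454833984375), (74.92668151855469, 128.46258544921875), 2.900322914123535) 0.10628491303388454
hub 67 ((568.5171508789062, -38.403324127197266), (27.84888458251953, 74.52303314208984), 84.60736846923828)
```

The top view shows the lever from the hub (316,201) to its tip (303,243), and the bridge plate under it. The spare cassette is at (369,198), the stopwatch at (247,200) and the coupler at (295,161). Next I'll fit the lever and hub within bounds.

```bash
python3 - <<'E'
from h import *
import cv2
for n in ("top","side"):
    p,d=capture(n); W=cloud(n,d)
    roi=(d>0)&(abs(W[...,0]-.57)<.1)&(abs(W[...,1]+.04)<.09)
    hsv=cv2.cvtColor(p,cv2.COLOR_RGB2HSV)
    red=((hsv[...,0]<8)|(hsv[...,0]>172))&(hsv[...,1]>130)&(hsv[...,2]>60)
    Q=W[roi&red&(W[...,2]>.11)]; z=np.median(Q[:,2])
    T=Q[abs(Q[:,2]-z)<.006]
    print(n,"red",len(Q),"z",np.percentile(Q[:,2],[2,50,98]),cv2.minAreaRect((T[:,:2]*1000).astype(np.float32)), T.mean(0))
    v=p.max(-1)<70
    H=W[roi&v&(W[...,2]>.125)]; print("hub",len(H),H.mean(0),cv2.minEnclosingCircle((H[:,:2]*1000).astype(np.float32)),H.min(0),H.max(0))
    B=W[roi&(abs(W[...,2]-.106)<.004)]; print("bridge",cv2.minAreaRect((B[:,:2]*1000).astype(np.float32)))
p,_=capture("top"); c=p[120:280,220:400]; cv2.imwrite("pics/topz.png",cv2.cvtColor(cv2.resize(c,None,fx=4,fy=3.75,interpolation=2),cv2.COLOR_RGB2BGR))
p,_=capture("side"); c=p[140:250,220:360]; cv2.imwrite("pics/sidez.png",cv2.cvtColor(cv2.resize(c,None,fx=5,fy=5,interpolation=2),cv2.COLOR_RGB2BGR))
E
```

```text
top red 247 z [0.13363137 0.14225554 0.14629736] ((541.7169799804688, -24.059192657470703), (14.218138694763184, 72.75682067871094), 71.18650817871094) [ 0.53645405 -0.02246079  0.14214237]
hub 71 [ 0.59190395 -0.04347948  0.1370002 ] ((591.1851806640625, -42.71991729736328), 16.674068450927734) [ 0.57663047 -0.05881102  0.13309797] [ 0.6057136  -0.02611505  0.14045643]
bridge ((592.5563354492188, -43.131187438964844), (73.82386779785156, 125.82035064697266), 2.377972364425659)
side red 175 z [0.13034685 0.13938198 0.14636804] ((542.880859375, -24.132078170776367), (14.839824676513672, 76.70374298095703), 70.31932067871094) [ 0.53629368 -0.01889658  0.13986371]<stdin>:12: RuntimeWarning: Mean of empty slice.
  ret = um.true_divide(
Traceback (most recent call last):
ValueError: zero-size array to reduction operation minimum which has no identity
```

```bash
cat >> h.py <<'E'
AX=np.array([.5925,-.0431]); YAW=2.38
def target(a,z,r=.066):
    th=np.radians(180+YAW)-a
    p=np.r_[AX+r*np.array([np.cos(th),np.sin(th)]),z]
    ph=th+np.pi/2   # tool x world angle (mod pi), chosen as th+90-360
    x=np.array([np.cos(ph),np.sin(ph),0]); zz=np.array([0,0,-1.]); y=np.cross(zz,x)
    return p,np.stack([x,y,zz],1)
from scipy.spatial.transform import Rotation as Ro
def rows(wps,base=None):
    """print rows from base pose (default measured) to list of (a,z[,r])"""
    s=read_state(); 
    p0,R0=(np.array(s["position"]),np.array(s["tcp_rot"])) if base is None else target(*base)
    for w in wps:
        p,R=target(*w); sh=R0.T@(p-p0); rv=np.degrees(Ro.from_matrix(R0.T@R).as_rotvec())
        print(w,np.round(sh,4),np.round(rv,1))
def st():
    s=read_state(); p=np.array(s["position"]); F=np.array(s["force"]); M=np.array(s["moment"])
    d=p[:2]-AX; th=np.arctan2(d[1],d[0]); a=np.radians(180+YAW)-th; a=(a+np.pi)%(2*np.pi)-np.pi
    x=np.array(s["tcp_rot"])[:,0]; at=np.radians(180+YAW)-(np.arctan2(x[1],x[0])-np.pi/2); at=(at+np.pi/2)%np.pi-np.pi/2
    tq=d[0]*F[1]-d[1]*F[0]   # about +z from outside force on tool; lever clockwise push => reaction +z
    print("t%.2f a_pos %.3f a_tool %.3f r %.4f z %.4f F %s M %s tq %.3f tq+M %.3f open %.3f j6 %.0f"%(s["time_s"],a,at,np.hypot(*d),p[2],np.round(F,1),np.round(M,2),tq,tq+M[2],s["opening"],s["joint_positions"][5]))
E
python3 - <<'E'
from h import *
st(); rows([(.385,.242),(.385,.2)])
E
```

```text
t1.10 a_pos -0.977 a_tool -0.409 r 0.6102 z 0.2416 F [0.2 0.4 0. ] M [ 0.01 -0.02  0.02] tq -0.024 tq+M -0.005 open 1.000 j6 -10
(0.385, 0.242) [-3.751e-01 -4.683e-01 -4.000e-04] [ 0.  -0.  45.5]
(0.385, 0.2) [-0.3751 -0.4683  0.0416] [ 0.  -0.  45.5]
```

```bash
python3 - <<'E'
from rig import *
import cv2
p,_=capture("top"); c=p[120:280,220:400]; cv2.imwrite("pics/topz.png",cv2.cvtColor(cv2.resize(c,None,fx=3.7,fy=3.7,interpolation=2),cv2.COLOR_RGB2BGR))
E
```

```text
(no output)
```

View pics/topz.png

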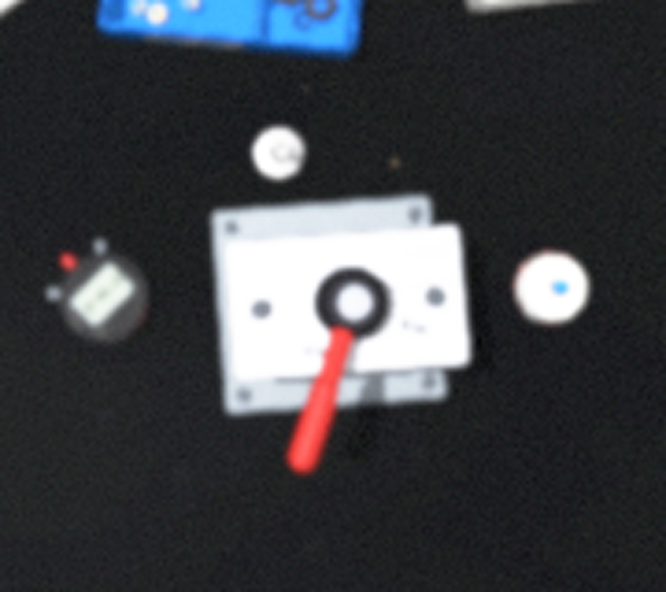

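The crop shows the lever running from the hub centre (353,302) down-left to (302,465). Nothing else is near the grip, so I'm moving above it.

```bash
python3 -m jog '-0.03 -0.04 0 0 0 4 1; -0.07 -0.09 0 0 0 9 1; -0.11 -0.14 0 0 0 14 1; -0.15 -0.185 0 0 0 19 1; -0.19 -0.235 0 0 0 25 1; -0.225 -0.28 0 0 0 30 1; -0.26 -0.325 0 0 0 35 1; -0.295 -0.37 0 0 0 40 1'; python3 -c "
from h import *
st(); rows([(.385,.242),(.385,.19)])"
```

```text
time_s: 2.15
position: [0.4777, -0.1342, 0.2419]
tcp_rot: [[-0.248, -0.969, 0.001], [-0.969, 0.248, -0.001], [0.0, -0.001, -1.0]]
force: [0.7, -0.7, -0.6]
opening: 1.0
t2.15 a_pos -0.629 a_tool 0.292 r 0.1465 z 0.2419 F [ 0.7 -0.7 -0.6] M [ 0.01 -0.   -0.05] tq 0.145 tq+M 0.096 open 1.000 j6 76
(0.385, 0.242) [-1.228e-01 -2.290e-02 -1.000e-04] [-0.1 -0.   5.3]
(0.385, 0.19) [-0.1228 -0.0229  0.0519] [-0.1 -0.   5.3]
```

```bash
python3 -m jog '-0.03 -0.006 0 0 0 1.5 1; -0.065 -0.012 0 0 0 3 1; -0.1 -0.02 0 0 0 5 1; -0.12 -0.023 0 0 0 5.3 1; -0.123 -0.023 0.02 0 0 5.3 0.8; -0.123 -0.023 0.04 0 0 5.3 0.7; -0.123 -0.023 0.052 0 0 5.3 0.6; -0.123 -0.023 0.052 0 0 5.3 0.6'; python3 -c "
from h import *
st(); rows([(.385,.136)])"
```

```text
time_s: 3.15
position: [0.5288, -0.0222, 0.1889]
tcp_rot: [[-0.334, -0.943, -0.002], [-0.943, 0.334, 0.0], [0.0, 0.002, -1.0]]
force: [-0.9, 0.0, 1.2]
opening: 0.646
t3.15 a_pos 0.359 a_tool 0.382 r 0.0670 z 0.1889 F [-0.9  0.   1.2] M [ 0.04  0.12 -0.04] tq 0.016 tq+M -0.022 open 0.646 j6 95
(0.385, 0.136) [-0.0018 -0.0011  0.0529] [ 0.1 -0.   0.2]
```

```bash
python3 -m jog '-0.002 -0.001 0.01 0 0 0 0.5; -0.002 -0.001 0.025 0 0 0 0.5; -0.002 -0.001 0.04 0 0 0 0.5; -0.002 -0.001 0.05 0 0 0 0.5; -0.002 -0.001 0.052 0 0 0 0.5; -0.002 -0.001 0.052 0 0 0 0.5'; python3 - <<'E'
from h import *
import cv2
st()
p,_=capture("top"); c=p[140:280,220:400]; a=cv2.resize(c,None,fx=3.5,fy=3.5,interpolation=2)
cv2.imwrite("pics/t1.png",cv2.cvtColor(a,cv2.COLOR_RGB2BGR))
p,_=capture("side"); c=p[100:250,220:400]; a=cv2.resize(c,None,fx=3.5,fy=3.5,interpolation=2)
cv2.imwrite("pics/s1.png",cv2.cvtColor(a,cv2.COLOR_RGB2BGR))
E
```

```text
time_s: 3.9
position: [0.5309, -0.0207, 0.1374]
tcp_rot: [[-0.333, -0.943, -0.0], [-0.943, 0.333, 0.0], [-0.0, 0.0, -1.0]]
force: [0.2, 0.0, 0.2]
opening: 0.501
t3.90 a_pos 0.391 a_tool 0.381 r 0.0655 z 0.1374 F [0.2 0.  0.2] M [0.06 0.01 0.05] tq -0.007 tq+M 0.046 open 0.501 j6 95
```

View pics/s1.png

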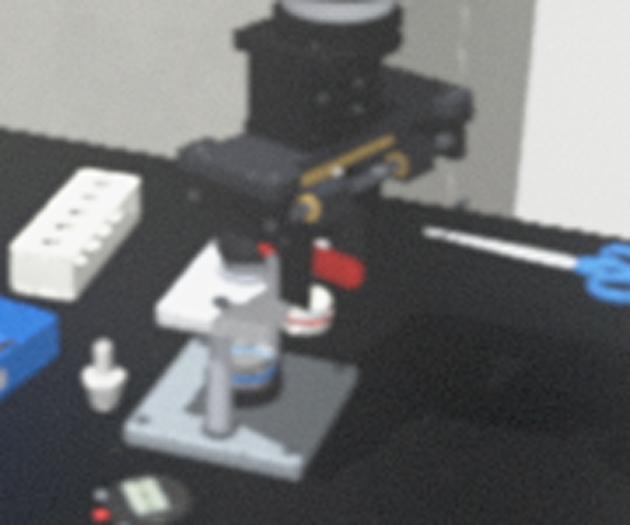

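The side view shows the fingers straddling the red grip at (335,268), with the gripper body clear of the hub. I'm closing on the lever.

```bash
python3 -m jog '0 0 0 0 0 0 0.3; 0 0 0 0 0 0 0.1; 0 0 0 0 0 0 0; 0 0 0 0 0 0 0; 0 0 0 0 0 0 0'; python3 -c "
from h import *
st()"
```

```text
time_s: 4.62
position: [0.5305, -0.0212, 0.1376]
tcp_rot: [[-0.334, -0.943, -0.001], [-0.943, 0.334, -0.001], [0.001, 0.0, -1.0]]
force: [-1.2, -3.7, 1.3]
opening: 0.156
t4.62 a_pos 0.381 a_tool 0.382 r 0.0657 z 0.1376 F [-1.2 -3.7  1.3] M [-0.56  0.31 -0.25] tq 0.254 tq+M 0.007 open 0.156 j6 95
```

```bash
python3 -m jog '0 0 -0.003 0 0 0 0; 0 0 -0.006 0 0 0 0; 0 0 -0.009 0 0 0 0; 0 0 -0.011 0 0 0 0; 0 0 -0.011 0 0 0 0'; python3 - <<'E'
from h import *
import cv2
st()
p,_=capture("side"); c=p[130:220,260:360]; a=cv2.resize(c,None,fx=6,fy=6,interpolation=2)
cv2.imwrite("pics/s2.png",cv2.cvtColor(a,cv2.COLOR_RGB2BGR))
E
```

```text
time_s: 5.25
position: [0.5308, -0.021, 0.1483]
tcp_rot: [[-0.333, -0.943, -0.0], [-0.943, 0.333, -0.001], [0.001, 0.0, -1.0]]
force: [0.2, -6.1, -6.1]
opening: 0.157
t5.25 a_pos 0.385 a_tool 0.382 r 0.0656 z 0.1483 F [ 0.2 -6.1 -6.1] M [-0.77  0.11 -0.28] tq 0.373 tq+M 0.093 open 0.157 j6 95
```

View pics/s2.png

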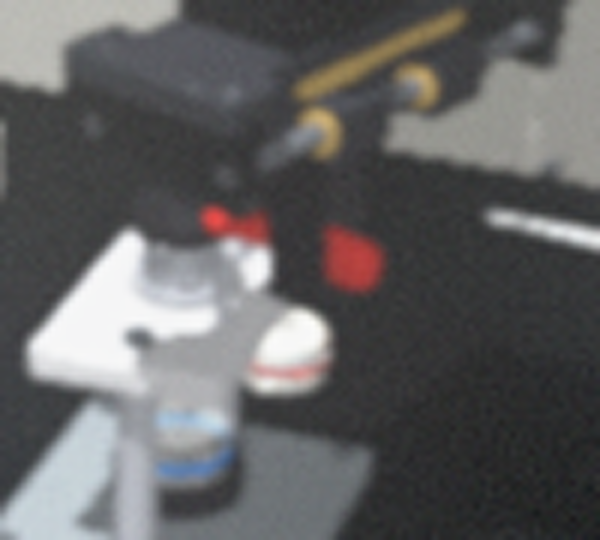

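The lever is lifted: z rose 10.7 mm and the spring reads about -6 N. Next are the arc rows for the swing.

```bash
python3 -c "
from h import *
b=(.383,.1483,.0657)
rows([(a,.1485,.0657) for a in np.linspace(.383,-.2,8)[1:]],b)
b=(-.2,.1483,.0657)
rows([(a,.1485,.0657) for a in np.linspace(-.2,-.79,8)[1:]],b)"
```

```text
(np.float64(0.2997142857142857), 0.1485, 0.0657) [ 0.0055 -0.0002 -0.0002] [ 0.   0.  -4.8]
(np.float64(0.21642857142857144), 0.1485, 0.0657) [ 0.0109 -0.0009 -0.0002] [ 0.   0.  -9.5]
(np.float64(0.13314285714285717), 0.1485, 0.0657) [ 0.0162 -0.002  -0.0002] [  0.    0.  -14.3]
(np.float64(0.04985714285714288), 0.1485, 0.0657) [ 0.0215 -0.0036 -0.0002] [  0.    0.  -19.1]
(np.float64(-0.03342857142857142), 0.1485, 0.0657) [ 0.0266 -0.0056 -0.0002] [  0.    0.  -23.9]
(np.float64(-0.11671428571428566), 0.1485, 0.0657) [ 0.0315 -0.008  -0.0002] [  0.    0.  -28.6]
(np.float64(-0.2), 0.1485, 0.0657) [ 0.0362 -0.0109 -0.0002] [  0.    0.  -33.4]
(np.float64(-0.2842857142857143), 0.1485, 0.0657) [ 0.0055 -0.0002 -0.0002] [ 0.   0.  -4.8]
(np.float64(-0.3685714285714286), 0.1485, 0.0657) [ 0.011  -0.0009 -0.0002] [ 0.   0.  -9.7]
(np.float64(-0.4528571428571429), 0.1485, 0.0657) [ 0.0164 -0.0021 -0.0002] [  0.    0.  -14.5]
(np.float64(-0.5371428571428571), 0.1485, 0.0657) [ 0.0217 -0.0037 -0.0002] [  0.    0.  -19.3]
(np.float64(-0.6214285714285714), 0.1485, 0.0657) [ 0.0269 -0.0057 -0.0002] [  0.    0.  -24.1]
(np.float64(-0.7057142857142857), 0.1485, 0.0657) [ 0.0318 -0.0082 -0.0002] [  0.   0. -29.]
(np.float64(-0.79), 0.1485, 0.0657) [ 0.0366 -0.0111 -0.0002] [  0.    0.  -33.8]
```

```bash
python3 -m jog '0.0055 -0.0002 0 0 0 -4.8 0; 0.0109 -0.0009 0 0 0 -9.5 0; 0.0162 -0.002 0 0 0 -14.3 0; 0.0215 -0.0036 0 0 0 -19.1 0; 0.0266 -0.0056 0 0 0 -23.9 0; 0.0315 -0.008 0 0 0 -28.6 0; 0.0362 -0.0109 0 0 0 -33.4 0; 0.0362 -0.0109 0 0 0 -33.4 0' ; python3 -c "
from h import *
st()"
```

```text
time_s: 6.3
position: [0.5278, -0.0589, 0.1478]
tcp_rot: [[0.241, -0.971, -0.003], [-0.971, -0.241, 0.0], [-0.001, 0.003, -1.0]]
force: [-1.8, -4.9, -6.8]
opening: 0.159
t6.30 a_pos -0.197 a_tool -0.202 r 0.0666 z 0.1478 F [-1.8 -4.9 -6.8] M [-0.86  0.32 -0.27] tq 0.287 tq+M 0.017 open 0.159 j6 58
```

```bash
python3 -m jog '0.0055 -0.0002 0 0 0 -4.8 0; 0.011 -0.0009 0 0 0 -9.7 0; 0.0164 -0.0021 0 0 0 -14.5 0; 0.0217 -0.0037 0 0 0 -19.3 0; 0.0269 -0.0057 0 0 0 -24.1 0; 0.0318 -0.0082 0 0 0 -29 0; 0.0366 -0.0111 0 0 0 -33.8 0; 0.0366 -0.0111 0 0 0 -33.8 0' ; python3 -c "
from h import *
st()"
```

```text
time_s: 7.3
position: [0.5468, -0.0926, 0.1476]
tcp_rot: [[0.741, -0.671, -0.005], [-0.671, -0.741, -0.002], [-0.003, 0.005, -1.0]]
force: [-3.7, -8.7, -7.2]
opening: 0.16
t7.30 a_pos -0.784 a_tool -0.793 r 0.0674 z 0.1476 F [-3.7 -8.7 -7.2] M [-1.51  0.57 -0.17] tq 0.216 tq+M 0.048 open 0.160 j6 21
```

```bash
python3 -m jog '0 0 0.003 0 0 0 0; 0 0 0.006 0 0 0 0; 0 0 0.009 0 0 0 0; 0 0 0.0105 0 0 0 0; 0 0 0.0105 0 0 0 0' ; python3 -c "
from h import *
st()"
```

```text
time_s: 7.92
position: [0.5469, -0.0928, 0.1381]
tcp_rot: [[0.741, -0.671, -0.004], [-0.671, -0.741, -0.003], [-0.001, 0.005, -1.0]]
force: [-5.6, -9.0, -1.1]
opening: 0.16
t7.92 a_pos -0.787 a_tool -0.793 r 0.0675 z 0.1381 F [-5.6 -9.  -1.1] M [-1.46  0.83 -0.17] tq 0.132 tq+M -0.041 open 0.160 j6 21
```

```bash
python3 -m jog '0 0 0 0 0 0 0.2; 0 0 0 0 0 0 0.3; 0 0 0 0 0 0 0.3; 0 0 0 0 0 0 0.3' ; python3 - <<'E'
from h import *
import cv2
st()
for n in ("side","top"):
    p,d=capture(n); W=cloud(n,d)
    hsv=cv2.cvtColor(p,cv2.COLOR_RGB2HSV)
    red=((hsv[...,0]<8)|(hsv[...,0]>172))&(hsv[...,1]>130)&(hsv[...,2]>60)
    Q=W[red&(abs(W[...,0]-.57)<.1)&(abs(W[...,1]+.06)<.09)&(W[...,2]>.11)&(d>0)]
    print(n,len(Q),np.percentile(Q[:,2],[2,50,98]) if len(Q) else 0)
    c=p[140:250,240:380]; a=cv2.resize(c,None,fx=5,fy=5,interpolation=2)
    cv2.imwrite(f"pics/{n}3.png",cv2.cvtColor(a,cv2.COLOR_RGB2BGR))
st()
E
```

```text
time_s: 8.43
position: [0.5489, -0.0908, 0.1382]
tcp_rot: [[0.74, -0.672, 0.0], [-0.672, -0.74, 0.0], [0.0, -0.0, -1.0]]
force: [-0.0, -0.8, 0.1]
opening: 0.296
t8.43 a_pos -0.789 a_tool -0.792 r 0.0647 z 0.1382 F [-0.  -0.8  0.1] M [0.   0.02 0.05] tq 0.035 tq+M 0.082 open 0.296 j6 21
side 120 [0.13067648 0.13777506 0.15023387]
top 61 [0.13251304 0.13672229 0.19079354]
t8.53 a_pos -0.789 a_tool -0.792 r 0.0648 z 0.1381 F [-0.6  0.6  0.6] M [ 0.04 -0.05  0.04] tq -0.055 tq+M -0.019 open 0.297 j6 21
```

View pics/side3.png

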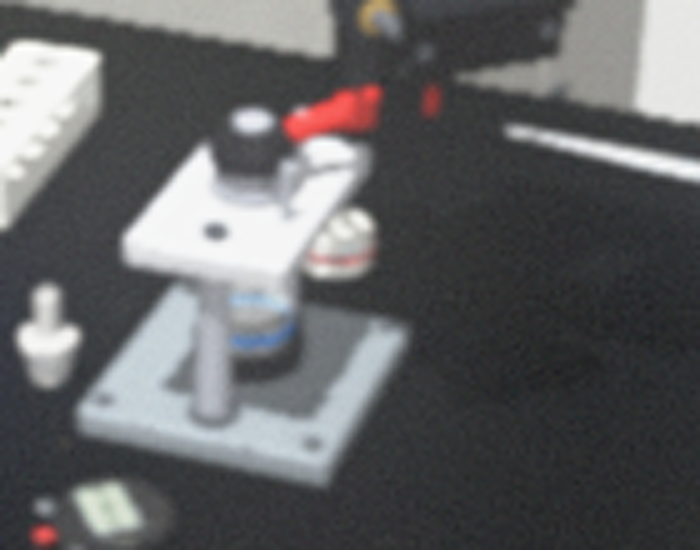

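The lever is seated on the back side: z is within 0.5 mm of the start, and releasing it changed nothing. The radial force while gripped suggests the true axis is about 2 mm off in -y, so I'm updating it before gripping again to tighten.

```bash
sed -i 's/^AX=.*/AX=np.array([.5917,-.0450]); YAW=2.38/' h.py; python3 -c "
from h import *
st(); rows([(-.79,.1378)])"
```

```text
t8.53 a_pos -0.778 a_tool -0.792 r 0.0629 z 0.1381 F [-0.6  0.6  0.6] M [ 0.04 -0.05  0.04] tq -0.054 tq+M -0.017 open 0.297 j6 21
(-0.79, 0.1378) [0.0007 0.0031 0.0003] [-0.  -0.   0.1]
```

```bash
python3 -m jog '0.0005 0.003 0.0003 0 0 0 0.3; 0.0005 0.003 0.0003 0 0 0 0.1; 0.0005 0.003 0.0003 0 0 0 0; 0.0005 0.003 0.0003 0 0 0 0; 0.0005 0.003 0.0003 0 0 0 0' ; python3 -c "
from h import *
st(); b=(-.79,.1378)
rows([(a,.1378) for a in (-.74,-.69,-.64,-.59,-.54,-.49,-.44,-.39)],b)"
```

```text
time_s: 9.15
position: [0.5471, -0.094, 0.1378]
tcp_rot: [[0.74, -0.673, 0.0], [-0.673, -0.74, -0.0], [0.0, 0.0, -1.0]]
force: [0.4, -1.1, -0.9]
opening: 0.158
t9.15 a_pos -0.792 a_tool -0.792 r 0.0663 z 0.1378 F [ 0.4 -1.1 -0.9] M [-0.28 -0.01 -0.05] tq 0.069 tq+M 0.017 open 0.158 j6 21
(-0.74, 0.1378) [-0.0033 -0.0001  0.    ] [0.  0.  2.9]
(-0.69, 0.1378) [-0.0066 -0.0003  0.    ] [0.  0.  5.7]
(-0.64, 0.1378) [-0.0099 -0.0007  0.    ] [0.  0.  8.6]
(-0.59, 0.1378) [-0.0131 -0.0013  0.    ] [ 0.   0.  11.5]
(-0.54, 0.1378) [-0.0163 -0.0021  0.    ] [ 0.   0.  14.3]
(-0.49, 0.1378) [-0.0195 -0.0029  0.    ] [ 0.   0.  17.2]
(-0.44, 0.1378) [-0.0226 -0.004   0.    ] [ 0.   0.  20.1]
(-0.39, 0.1378) [-0.0257 -0.0052  0.    ] [ 0.   0.  22.9]
```

```bash
python3 -m jog '-0.0033 -0.0001 0 0 0 2.9 0; -0.0066 -0.0003 0 0 0 5.7 0; -0.0099 -0.0007 0 0 0 8.6 0'; python3 -c "
from h import *
st()"; python3 -m jog '-0.0033 -0.0001 0 0 0 2.9 0; -0.0066 -0.0003 0 0 0 5.7 0; -0.0099 -0.0007 0 0 0 8.6 0' ; python3 -c "
from h import *
st()"
```

```text
time_s: 9.52
position: [0.5408, -0.0873, 0.1378]
tcp_rot: [[0.631, -0.776, 0.001], [-0.776, -0.631, -0.002], [0.002, -0.0, -1.0]]
force: [1.9, -1.3, -1.8]
opening: 0.159
t9.53 a_pos -0.652 a_tool -0.641 r 0.0662 z 0.1378 F [ 1.9 -1.3 -1.8] M [-0.39 -0.15  0.3 ] tq 0.149 tq+M 0.454 open 0.159 j6 30
time_s: 9.9
position: [0.535, -0.0791, 0.1378]
tcp_rot: [[0.508, -0.861, 0.001], [-0.861, -0.508, -0.002], [0.002, -0.0, -1.0]]
force: [0.6, -1.9, -1.9]
opening: 0.159
t9.90 a_pos -0.501 a_tool -0.491 r 0.0662 z 0.1378 F [ 0.6 -1.9 -1.9] M [-0.38 -0.06  0.23] tq 0.126 tq+M 0.354 open 0.159 j6 39
```

```bash
S='from h import *
st()'; python3 -m jog '-0.002 0 0 0 0 1.7 0; -0.004 -0.0001 0 0 0 3.4 0' >/dev/null; python3 -c "$S";  python3 -m jog '-0.002 0 0 0 0 1.7 0; -0.004 -0.0001 0 0 0 3.4 0' >/dev/null; python3 -c "$S"; python3 -m jog '-0.002 0 0 0 0 1.7 0; -0.004 -0.0001 0 0 0 3.4 0' >/dev/null; python3 -c "$S"
```

```text
t10.15 a_pos -0.438 a_tool -0.431 r 0.0662 z 0.1378 F [ 0.6 -2.2 -2. ] M [-0.5  -0.16  0.18] tq 0.149 tq+M 0.327 open 0.161 j6 43
t10.40 a_pos -0.374 a_tool -0.371 r 0.0661 z 0.1378 F [ 1.7 -3.8 -1.2] M [-0.68 -0.33  0.13] tq 0.275 tq+M 0.405 open 0.158 j6 47
t10.65 a_pos -0.312 a_tool -0.311 r 0.0661 z 0.1379 F [ 2.6 -4.4 -2.3] M [-0.83 -0.41  0.1 ] tq 0.332 tq+M 0.430 open 0.154 j6 51
```

```bash
S='from h import *
st()'; python3 -m jog '-0.002 0 0 0 0 1.7 0; -0.004 -0.0001 0 0 0 3.4 0' >/dev/null; python3 -c "$S";  python3 -m jog '-0.002 0 0 0 0 1.7 0; -0.004 -0.0001 0 0 0 3.4 0' >/dev/null; python3 -c "$S"
```

```text
t10.90 a_pos -0.253 a_tool -0.252 r 0.0661 z 0.1379 F [ 2.  -4.8 -2.7] M [-0.85 -0.38  0.04] tq 0.340 tq+M 0.379 open 0.161 j6 54
t11.15 a_pos -0.192 a_tool -0.192 r 0.0661 z 0.1378 F [ 3.5 -5.2 -3.3] M [-0.81 -0.35  0.07] tq 0.385 tq+M 0.451 open 0.159 j6 58
```

```bash
S='from h import *
st()'; python3 -m jog '-0.002 0 0.0005 0 0 1.7 0; -0.004 -0.0001 0.001 0 0 3.4 0' >/dev/null; python3 -c "$S";  python3 -m jog '-0.002 0 0 0 0 1.7 0; -0.004 -0.0001 0 0 0 3.4 0' >/dev/null; python3 -c "$S"
```

```text
t11.40 a_pos -0.134 a_tool -0.133 r 0.0661 z 0.1374 F [ 1.4 -4.5  3.2] M [-0.81 -0.16  0.13] tq 0.306 tq+M 0.438 open 0.156 j6 62
t11.65 a_pos -0.073 a_tool -0.074 r 0.0661 z 0.1375 F [ 1.5 -5.6  2.2] M [-0.83 -0.27  0.06] tq 0.380 tq+M 0.441 open 0.158 j6 66
```

```bash
S='from h import *
st()'; python3 -m jog '-0.002 0 0 0 0 1.7 0; -0.004 -0.0001 0 0 0 3.4 0' >/dev/null; python3 -c "$S";  python3 -m jog '-0.002 0 0 0 0 1.7 0; -0.004 -0.0001 0 0 0 3.4 0' >/dev/null; python3 -c "$S"
```

```text
t11.90 a_pos -0.013 a_tool -0.015 r 0.0661 z 0.1375 F [ 1.5 -6.   1.5] M [-0.77 -0.28  0.07] tq 0.399 tq+M 0.467 open 0.159 j6 69
t12.15 a_pos 0.046 a_tool 0.045 r 0.0661 z 0.1374 F [ 2.2 -4.8  1.6] M [-0.82 -0.23  0.06] tq 0.315 tq+M 0.375 open 0.160 j6 73
```

```bash
S='from h import *
st()'; python3 -m jog '-0.002 0 0 0 0 1.7 0; -0.004 -0.0001 0 0 0 3.4 0' >/dev/null; python3 -c "$S";  python3 -m jog '-0.002 0 0 0 0 1.7 0; -0.004 -0.0001 0 0 0 3.4 0' >/dev/null; python3 -c "$S"
```

```text
t12.40 a_pos 0.106 a_tool 0.104 r 0.0661 z 0.1375 F [ 1.2 -4.9  1. ] M [-0.88 -0.27  0.08] tq 0.320 tq+M 0.399 open 0.161 j6 77
t12.65 a_pos 0.166 a_tool 0.163 r 0.0661 z 0.1375 F [ 1.1 -5.7  3. ] M [-0.91 -0.24  0.04] tq 0.363 tq+M 0.407 open 0.161 j6 81
```

```bash
S='from h import *
st()'; python3 -m jog '-0.002 0 0 0 0 1.7 0; -0.004 -0.0001 0 0 0 3.4 0' >/dev/null; python3 -c "$S";  python3 -m jog '-0.002 0 0 0 0 1.7 0; -0.004 -0.0001 0 0 0 3.4 0' >/dev/null; python3 -c "$S"
```

```text
t12.90 a_pos 0.225 a_tool 0.223 r 0.0661 z 0.1375 F [ 1.  -5.7  1.2] M [-0.9  -0.28  0.06] tq 0.359 tq+M 0.422 open 0.159 j6 85
t13.15 a_pos 0.285 a_tool 0.282 r 0.0661 z 0.1375 F [ 1.5 -5.9  2.5] M [-0.99 -0.29  0.06] tq 0.353 tq+M 0.414 open 0.159 j6 89
```

```bash
S='from h import *
st()'; python3 -m jog '-0.002 0 0 0 0 1.7 0; -0.004 -0.0001 0 0 0 3.4 0' >/dev/null; python3 -c "$S";  python3 -m jog '-0.002 0 0 0 0 1.7 0; -0.004 -0.0001 0 0 0 3.4 0' >/dev/null; python3 -c "$S"
```

```text
t13.40 a_pos 0.345 a_tool 0.341 r 0.0661 z 0.1375 F [ 1.8 -7.3  2. ] M [-0.94 -0.24 -0.01] tq 0.422 tq+M 0.411 open 0.155 j6 92
t13.65 a_pos 0.405 a_tool 0.401 r 0.0662 z 0.1374 F [ 2.  -6.5  1.3] M [-1.01 -0.29 -0.01] tq 0.358 tq+M 0.347 open 0.160 j6 96
```

There's no contact by spindle ≈1.15: torque has stayed at the ~0.41 Nm drag level throughout. The lever is near its stop, so I'm taking a second bite two notches back (to about -0.42).

```bash
S='from h import *
st()'; python3 -m jog '0.002 0 0 0 0 -1.7 0; 0.002 0 -0.003 0 0 -1.7 0; 0.002 0 -0.006 0 0 -1.7 0; 0.002 0 -0.009 0 0 -1.7 0; 0.002 0 -0.011 0 0 -1.7 0; 0.002 0 -0.011 0 0 -1.7 0'; python3 -c "$S
b=(.37,.1485,.0661)
rows([(a,.1485,.0661) for a in (.27,.17,.07,-.03,-.13,-.23,-.33,-.42)],b)"
```

```text
time_s: 14.4
position: [0.5295, -0.0229, 0.1475]
tcp_rot: [[-0.324, -0.946, 0.002], [-0.946, 0.324, -0.0], [-0.001, -0.002, -1.0]]
force: [5.1, -4.9, -6.5]
opening: 0.157
t14.40 a_pos 0.383 a_tool 0.372 r 0.0660 z 0.1475 F [ 5.1 -4.9 -6.5] M [-0.66 -0.67 -0.16] tq 0.192 tq+M 0.031 open 0.157 j6 94
(0.27, 0.1485, 0.0661) [ 0.0066 -0.0003  0.    ] [ 0.   0.  -5.7]
(0.17, 0.1485, 0.0661) [ 0.0131 -0.0013  0.    ] [  0.    0.  -11.5]
(0.07, 0.1485, 0.0661) [ 0.0195 -0.003   0.    ] [  0.    0.  -17.2]
(-0.03, 0.1485, 0.0661) [ 0.0257 -0.0052  0.    ] [  0.    0.  -22.9]
(-0.13, 0.1485, 0.0661) [ 0.0317 -0.0081  0.    ] [  0.    0.  -28.6]
(-0.23, 0.1485, 0.0661) [ 0.0373 -0.0115  0.    ] [  0.    0.  -34.4]
(-0.33, 0.1485, 0.0661) [ 0.0426 -0.0155  0.    ] [  0.    0.  -40.1]
(-0.42, 0.1485, 0.0661) [ 0.047  -0.0196  0.    ] [  0.    0.  -45.3]
```

Lifted clear again: the lever torque is about 0 and the spring reads -6.5 N. Swinging back now.

```bash
S='from h import *
st()'; python3 -m jog '0.0066 -0.0003 0 0 0 -5.7 0; 0.0131 -0.0013 0 0 0 -11.5 0; 0.0195 -0.003 0 0 0 -17.2 0; 0.0257 -0.0052 0 0 0 -22.9 0; 0.0317 -0.0081 0 0 0 -28.6 0; 0.0373 -0.0115 0 0 0 -34.4 0; 0.0426 -0.0155 0 0 0 -40.1 0; 0.047 -0.0196 0 0 0 -45.3 0'; python3 -c "$S"; python3 -m jog '0 0 0 0 0 0 0; 0 0 0.003 0 0 0 0; 0 0 0.006 0 0 0 0; 0 0 0.009 0 0 0 0; 0 0 0.0108 0 0 0 0; 0 0 0.0108 0 0 0 0'; python3 -c "$S"
```

```text
time_s: 15.4
position: [0.5321, -0.0735, 0.1471]
tcp_rot: [[0.446, -0.895, 0.0], [-0.895, -0.446, 0.001], [-0.0, -0.001, -1.0]]
force: [3.6, -4.1, -6.1]
opening: 0.156
t15.40 a_pos -0.404 a_tool -0.421 r 0.0660 z 0.1471 F [ 3.6 -4.1 -6.1] M [-0.75 -0.49 -0.31] tq 0.350 tq+M 0.040 open 0.156 j6 44
time_s: 16.15
position: [0.5322, -0.0738, 0.1376]
tcp_rot: [[0.444, -0.896, 0.001], [-0.896, -0.444, -0.001], [0.001, -0.001, -1.0]]
force: [0.6, -5.1, 1.4]
opening: 0.161
t16.15 a_pos -0.409 a_tool -0.419 r 0.0662 z 0.1376 F [ 0.6 -5.1  1.4] M [-0.87 -0.15 -0.3 ] tq 0.322 tq+M 0.020 open 0.161 j6 44
```

```bash
S='from h import *
st()'; python3 -m jog '0 0 0 0 0 0 0.25; 0 0 0 0 0 0 0.25; 0 0 0 0 0 0 0.25'; python3 - <<'E'
from h import *
import cv2
st()
n="side"
p,d=capture(n); W=cloud(n,d)
hsv=cv2.cvtColor(p,cv2.COLOR_RGB2HSV)
red=((hsv[...,0]<8)|(hsv[...,0]>172))&(hsv[...,1]>130)&(hsv[...,2]>60)
Q=W[red&(abs(W[...,0]-.57)<.1)&(abs(W[...,1]+.06)<.09)&(W[...,2]>.11)&(d>0)]
print(n,len(Q),np.percentile(Q[:,2],[2,50,98]) if len(Q) else 0)
c=p[140:250,240:380]; a=cv2.resize(c,None,fx=5,fy=5,interpolation=2)
cv2.imwrite(f"pics/{n}4.png",cv2.cvtColor(a,cv2.COLOR_RGB2BGR))
rows([(-.42,.1374)])
E
```

```text
time_s: 16.52
position: [0.5308, -0.0724, 0.1366]
tcp_rot: [[0.447, -0.895, -0.002], [-0.895, -0.447, 0.001], [-0.002, 0.001, -1.0]]
force: [-0.1, 0.1, 0.0]
opening: 0.244
t16.52 a_pos -0.381 a_tool -0.421 r 0.0668 z 0.1366 F [-0.1  0.1  0. ] M [-0.02  0.    0.03] tq -0.009 tq+M 0.020 open 0.244 j6 44
side 129 [0.13101726 0.138426   0.14568543]
(-0.42, 0.1374) [ 0.0024 -0.0006 -0.0008] [0.1 0.1 0.1]
```

View pics/side4.png

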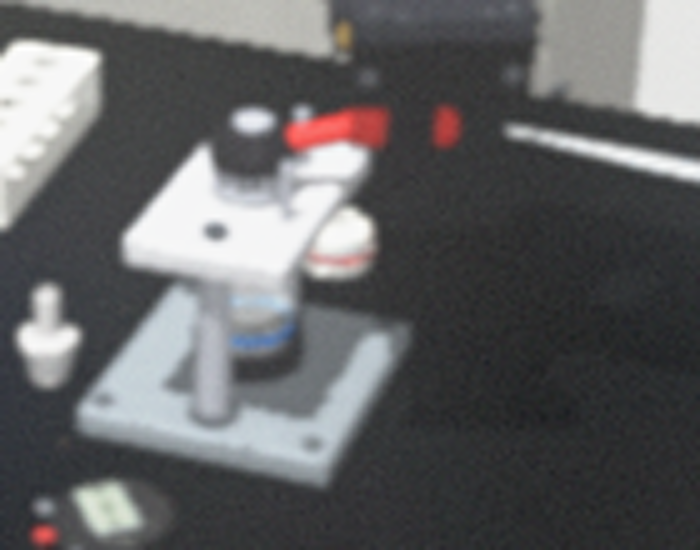

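The hub is at the same height as in the first seating, with its top at (255,115), so the lever is seated. I'm regripping and continuing.

```bash
S='from h import *
st()'; python3 -m jog '0.002 0 -0.0005 0 0 0 0.2; 0.002 0 -0.0005 0 0 0 0; 0.002 0 -0.0005 0 0 0 0; 0.002 0 -0.0005 0 0 0 0'; python3 -c "$S"; python3 -m jog '-0.002 0 0 0 0 1.7 0; -0.004 -0.0001 0 0 0 3.4 0' >/dev/null; python3 -c "$S";  python3 -m jog '-0.002 0 0 0 0 1.7 0; -0.004 -0.0001 0 0 0 3.4 0' >/dev/null; python3 -c "$S"
```

```text
time_s: 17.08
position: [0.5327, -0.0751, 0.1374]
tcp_rot: [[0.447, -0.895, -0.0], [-0.895, -0.447, 0.0], [-0.0, -0.0, -1.0]]
force: [0.9, 1.1, 0.1]
opening: 0.158
t17.07 a_pos -0.430 a_tool -0.421 r 0.0662 z 0.1374 F [0.9 1.1 0.1] M [ 0.06 -0.04  0.05] tq -0.040 tq+M 0.013 open 0.158 j6 44
t17.32 a_pos -0.379 a_tool -0.361 r 0.0662 z 0.1375 F [ 1.  -1.3 -0. ] M [-0.28 -0.12  0.3 ] tq 0.106 tq+M 0.409 open 0.157 j6 47
t17.57 a_pos -0.316 a_tool -0.301 r 0.0662 z 0.1375 F [ 0.7 -2.  -0.5] M [-0.39 -0.04  0.19] tq 0.139 tq+M 0.328 open 0.160 j6 51
```

```bash
S='from h import *
st()'; python3 -m jog '-0.002 0 0 0 0 1.7 0; -0.004 -0.0001 0 0 0 3.4 0' >/dev/null; python3 -c "$S"; python3 -m jog '-0.0013 0 0 0 0 1.1 0; -0.0026 0 0 0 0 2.3 0' >/dev/null; python3 -c "$S"
```

```text
t17.82 a_pos -0.255 a_tool -0.242 r 0.0661 z 0.1375 F [ 0.8 -4.6 -1.1] M [-0.73 -0.04  0.23] tq 0.304 tq+M 0.531 open 0.154 j6 55
t18.07 a_pos -0.215 a_tool -0.202 r 0.0661 z 0.1375 F [ 0.8 -4.7 -0.8] M [-0.76 -0.09  0.22] tq 0.313 tq+M 0.529 open 0.160 j6 57
```

```bash
S='from h import *
st()'; python3 -m jog '-0.0013 0 0 0 0 1.1 0; -0.0026 0 0 0 0 2.3 0' >/dev/null; python3 -c "$S"
```

```text
t18.32 a_pos -0.176 a_tool -0.162 r 0.0661 z 0.1375 F [ 0.7 -5.4 -0.5] M [-0.84 -0.12  0.24] tq 0.360 tq+M 0.599 open 0.161 j6 60
```

```bash
S='from h import *
st()'; python3 -m jog '-0.001 0 0 0 0 0.85 0; -0.002 0 0 0 0 1.7 0' >/dev/null; python3 -c "$S"
```

```text
t18.57 a_pos -0.146 a_tool -0.133 r 0.0661 z 0.1375 F [-0.1 -4.8 -1.1] M [-0.86 -0.06  0.29] tq 0.308 tq+M 0.598 open 0.158 j6 62
```

```bash
S='from h import *
st()'; python3 -m jog '-0.001 0 0 0 0 0.85 0; -0.002 0 0 0 0 1.7 0' >/dev/null; python3 -c "$S"
```

```text
t18.82 a_pos -0.118 a_tool -0.103 r 0.0661 z 0.1375 F [ 1.  -5.8 -1.5] M [-0.93 -0.06  0.34] tq 0.387 tq+M 0.731 open 0.158 j6 64
```

Dynamic torque now reads about 0.65–0.73 Nm, well inside the 0.52–0.93 window. I'm releasing and rising straight up.

```bash
S='from h import *
st()'; python3 -m jog '0 0 0 0 0 0 0; 0 0 0 0 0 0 0'; python3 -c "$S"; python3 -m jog '0 0 0 0 0 0 0.2; 0 0 0 0 0 0 0.3; 0 0 0 0 0 0 0.4; 0 0 0 0 0 0 0.5; 0 0 0 0 0 0 0.5'; python3 -c "$S"
```

```text
time_s: 19.08
position: [0.5264, -0.0554, 0.1375]
tcp_rot: [[0.145, -0.99, 0.001], [-0.99, -0.145, -0.001], [0.001, -0.0, -1.0]]
force: [0.2, -4.0, -1.5]
opening: 0.156
t19.07 a_pos -0.116 a_tool -0.103 r 0.0661 z 0.1375 F [ 0.2 -4.  -1.5] M [-0.85 -0.12  0.25] tq 0.261 tq+M 0.512 open 0.156 j6 64
time_s: 19.7
position: [0.5256, -0.0545, 0.1373]
tcp_rot: [[0.145, -0.989, -0.001], [-0.989, -0.145, 0.001], [-0.001, 0.001, -1.0]]
force: [0.4, 0.0, -0.4]
opening: 0.481
t19.70 a_pos -0.101 a_tool -0.104 r 0.0667 z 0.1373 F [ 0.4  0.  -0.4] M [-0.03  0.02  0.02] tq 0.002 tq+M 0.018 open 0.481 j6 64
```

```bash
python3 -m jog '0 0 -0.01 0 0 0 0.5; 0 0 -0.03 0 0 0 0.5; 0 0 -0.06 0 0 0 0.5; 0 0.02 -0.09 0 0 0 0.5; 0 0.06 -0.11 0 0 0 0.5; 0 0.09 -0.12 0 0 0 0.5; 0 0.1 -0.12 0 0 0 0.5; 0 0.1 -0.12 0 0 0 0.5'; python3 - <<'E'
from h import *
import cv2
st()
for n in ("side","top"):
    p,d=capture(n); W=cloud(n,d)
    hsv=cv2.cvtColor(p,cv2.COLOR_RGB2HSV)
    red=((hsv[...,0]<8)|(hsv[...,0]>172))&(hsv[...,1]>130)&(hsv[...,2]>60)
    Q=W[red&(abs(W[...,0]-.57)<.1)&(abs(W[...,1]+.06)<.09)&(W[...,2]>.11)&(W[...,2]<.16)&(d>0)]
    if len(Q)>5: print(n,len(Q),np.percentile(Q[:,2],[2,50,98]),cv2.minAreaRect((Q[:,:2]*1000).astype(np.float32)))
    for l in ("spare_cassette","timer","fitting"):
        r=spot_in(l,n); print(l,[(np.round(x["centre"],4).tolist(),round(x["score"],2)) for x in r[:2]])
    c=p[140:250,220:390]; a=cv2.resize(c,None,fx=4,fy=4,interpolation=2)
    cv2.imwrite(f"pics/{n}5.png",cv2.cvtColor(a,cv2.COLOR_RGB2BGR))
E
```

```text
time_s: 20.7
position: [0.4273, -0.0696, 0.2577]
tcp_rot: [[0.144, -0.99, 0.001], [-0.99, -0.144, -0.0], [0.0, -0.001, -1.0]]
force: [0.4, 0.0, 0.1]
opening: 0.498
t20.70 a_pos -0.107 a_tool -0.103 r 0.1662 z 0.2577 F [0.4 0.  0.1] M [-0.    0.03  0.05] tq 0.004 tq+M 0.055 open 0.498 j6 58
side 219 [0.13056257 0.13875885 0.1464377 ] ((540.0446166992188, -51.208919525146484), (72.7933578491211, 16.648609161376953), 14.720340728759766)
spare_cassette []
timer [([0.5644, -0.0456, 0.1355], 0.65), ([0.5975, 0.0987, 0.0194], 0.59)]
fitting [([0.6791, -0.0096, 0.025], 0.44)]
top 248 [0.13436148 0.14228832 0.14635427] ((541.20751953125, -54.117027282714844), (75.33790588378906, 13.96334457397461), 13.2869234085083)
spare_cassette [([0.6005, -0.1731, 0.0245], 0.74)]
timer [([0.6034, 0.0898, 0.0153], 0.87)]
fitting [([0.6819, -0.0126, 0.0206], 0.54), ([0.5754, -0.0542, 0.1367], 0.52)]
```

View pics/side5.png

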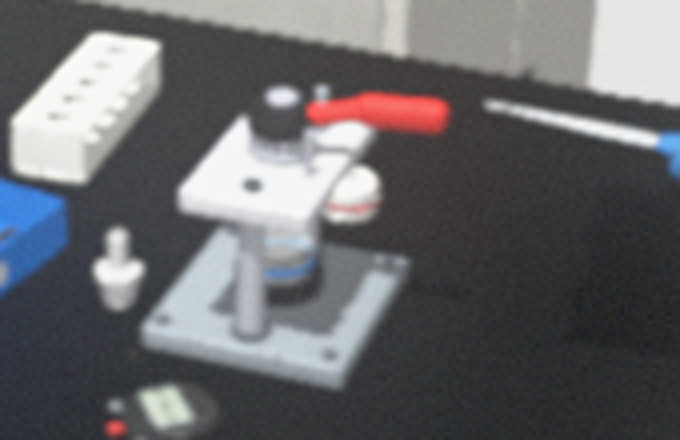

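View pics/top5.png

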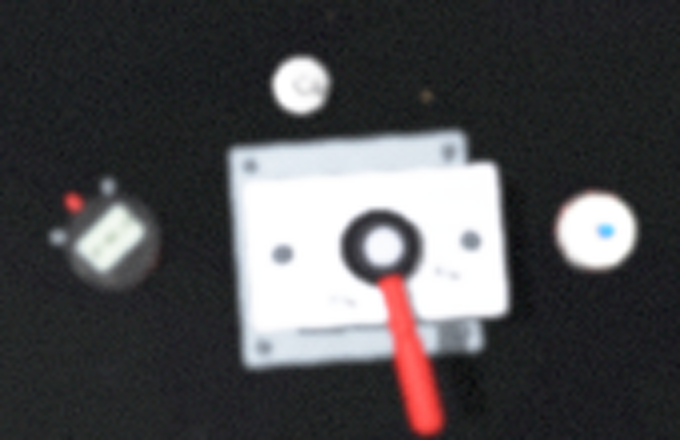

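```bash
python3 - <<'E'
from h import *
import cv2
for n,dn in (("top","pics/top0.npy"),("top",None)):
    if dn:
        p=cv2.cvtColor(cv2.imread("pics/top0.png"),cv2.COLOR_BGR2RGB); d=np.load(dn)
    else: p,d=capture(n)
    W=cloud(n,d)
    hsv=cv2.cvtColor(p,cv2.COLOR_RGB2HSV)
    red=((hsv[...,0]<8)|(hsv[...,0]>172))&(hsv[...,1]>130)&(hsv[...,2]>60)
    Q=W[red&(abs(W[...,0]-.57)<.1)&(abs(W[...,1]+.06)<.09)&(W[...,2]>.136)&(W[...,2]<.15)&(d>0)][:,:2]
    vx,vy,x,y=cv2.fitLine((Q*1000).astype(np.float32),cv2.DIST_HUBER,0,.01,.01).ravel()
    ang=np.degrees(np.arctan2(vy,vx)); c=Q.mean(0)-AX
    print("a from line",np.radians((YAW-ang+90)%180-90),"from centre",(np.radians(180+YAW)-np.arctan2(c[1],c[0])+np.pi)%(2*np.pi)-np.pi)
E
```

```text
a from line 0.40236583 from centre 0.43107533489800076
a from line -0.16332994 from centre -0.1384748166216614
```

```bash
python3 -c "
from rig import *
print(hand_in())"
```

```text
the job is handed in; nothing more can be done
None
```

The cassette is clamped at about 0.65–0.7 Nm, and I handed the job in at about 21 s of the 72 s allowed; no verdict is reported. I lifted the lever about 10.5 mm and swung it from 0.38 to -0.79 rad. It dropped in and turned clockwise to 0.40 rad at a steady drag of about 0.41 Nm, with no contact. I took a second bite two notches back, from -0.42 to about -0.10 rad. The foot met the cassette near -0.28 rad.

**Torque:** the last readings while turning were 0.53, 0.60, 0.60 and 0.73 Nm, with noise of about 0.05 Nm. At rest the reading eased to 0.51 Nm before I let go.

**Lever seated:** after release and retreat, the grip's height matches the starting picture in both cameras to within 1 mm. The gripper read no contact force.

**Surrounding objects:** the stopwatch, the coupler and the spare cassette look unmoved in both pictures. The networks' positions differ from the start by at most about 7 mm, in line with their scatter. The side camera missed the spare cassette in the last check.

**Disagreement:** the last picture puts the lever at about -0.14 to -0.16 rad, while the gripper read -0.10 to -0.12 rad before letting go. I put this down to the play in the serrations and did not push again to check. The clamping force itself was only judged from torque and angle, not measured.

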